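Column change: draw both columns, rack them, load the tubing reels

ROBOT

A 6-joint arm with a two-finger parallel gripper is mounted at the origin on the work surface. World frame = base frame: x ahead of the robot, y to its left, z up, the work surface at z = 0. Lengths are in m, angles in rad, forces in N, time in s.
With the tool pointing down it reaches from about 0.3 to 0.775 m from the base axis. Payload 14.6 kg.
Tool frame: the origin (TCP) lies at the very end of the fingers, on their centre line; the grasp point (between the pads) lies 19 mm behind it (r.grip_point_offset is the distance from the TCP to the grasp point, in m); z points along the fingers, y is the direction in which the jaws open and shut (so a half turn about z gives the same grasp; the last joint's range is limited). The gripper opens to 94 mm and grips with 3 to 60 N. Pads are 16 mm wide; open, the fingers measure 119 mm over their backs; the gripper's body (75 mm by 177 mm) begins 78 mm behind the grasp point.
Start: joints at [-1.271, 0.3, 1.521, -0, 1.321, -0.067], TCP at [0.197, -0.513, 0.205] pointing down, gripper open.
Joint ranges: [-3.03, 3.03], [-0.79, 2.21], [0.23, 2.52], [-1.04, 4.18], [0, 3.07], [-2.55, 2.55]. Speed limits (rad/s): [2.22, 2.22, 2.57, 3.14, 3.14, 3.14].

INTERFACE

Orientations are given as a unit quaternion [w, x, y, z].
In Python, from workcell import r, ik, vision, outline_of gives the robot as it stands. Calls block until the motion is done:
- r.goto(position, orientation): joint-space move of the TCP to a pose.
- r.move_linear(position, ori=None, rate=0.15, force_limit=None): straight line of the TCP; ori=None keeps the orientation; rate is the mean speed in m/s. With force_limit (N) it stops when the force on the tool has changed by that much, and returns True; else False.
- r.movej(angles): joint-space move.
- r.gripper_open() and r.grasp(): open the fingers fully, or close them until they stop; the grip force is fixed at half the most.
- r.dwell(seconds).
- ik(position, orientation): joint angles nearest the present ones, or None.
- r.get_obs(): the state.
- vision.snapshot(name): name is "side" or "top" or "wrist"; returns a dict with "img" (480x640x3 uint8, red, green, blue), "range_z" (480x640 float32, m along the optical axis (not along the pixel's ray), 0 where there is no reading), "camera_matrix" (3x3 intrinsics, pixels), "rvec" (rotation vector, rad) and "tvec" (3), from world to camera coordinates, as OpenCV has them. Camera axes: x right, y down, z forward; pixel columns grow to the right and rows downward; lengths in m; the calibration is good to about 2 mm. The wrist camera is an equidistant fisheye: a pixel r from the principal point sees the ray r / f radians off the axis. A picture is of the moment at which its call begins.
A pose or a line that the arm cannot do raises r.PlanningError and nothing moves.
- r.finish_job(): hands the job in, once; it reports no verdict.
Trained networks look in the newest picture that a camera, given by its name, has taken for a name from the list of things; names that differ only in an ending like _2 or _b are one class to them, and where a whole thing is asked for, a point or a joint stands for the part that bears it (a point fixed in the world has none). Each returns a list of dicts, best first, with "confidence" (0 to 1); they miss things now and then, are a little off and sometimes report something else, mostly with a low value. They report only what shows in the picture. A call takes as long as a camera call.
- outline_of(label, camera): "pixels" (480x640 bool, what is visible of it) and "uv" ([column, row] in pixels, amid what is visible of it).
The state is a dict: "clock": time; "qpos": joint angles; "qvel": joint speeds; "effort": joint torques, N m; "ee_pos": TCP position; "tcp_rot": TCP orientation; "wrist_force": force on the tool from outside, world axes, zero at the start; "ft_torque": the same for the moment, N m; "width": finger opening in m.
Only numpy, scipy, OpenCV 4.12 (cv2) and the standard library are available. Lean on these libraries where they do the work, as an engineer would, in place of code of your own. Each camera call takes 0.05 s, during which the arm holds its last target.

TASK

Make the bench ready for re-plumbing: switch the column heater off by pushing its red toggle fully over, away from the robot, and only after that draw the two long steel columns out of the heater's tubes, hand over hand, and lay each in a lane of the blue rack, in both saddles and roughly centred; keep the columns about level all the time and never let one fall to the bench. Put every tubing reel that lies on the bench onto the reel stand too, one to a spindle and fully down; this may be done at any time. Leave the bottle, the vial tray and the wrench where they are, and note that a reel may get knocked aside while you work.

Things in the scene. Friction and masses are not known exactly. Their poses are not given: they have to be found in the camera images.
- heater: Fixed beige heater, a case 190 mm wide, 150 mm tall, 445 mm deep, far side of the bench. Two level tubes 80 mm apart (y = +40, -40 mm); origin on the bench midway under their mouths; x points into the tubes, away from the robot. Each tube's collar stands 35 mm out of the case: 44 mm outside, bore 27 mm, axis 105 mm above the bench, 470 mm deep. The columns lie loose in them, light friction.
- mouth_a (a point): Centre of the open end of the tube at the heater's y = +40 mm (left seen from the robot), 105 mm above the bench; axes as the heater. column_a starts in it.
- mouth_b (a point): The same for the tube at y = -40 mm; column_b starts in it.
- column_a: Round steel column, 440 mm long, 24 mm diameter all along, about 0.6 kg. Origin: centre of its outer end face (blue band); x runs along it into the tube: balance point at x = 220 mm, far end (white band) at x = 440 mm. The outer end starts 45 to 65 mm out of the mouth, towards the robot. With under 100 mm left in the tube it would tip when let go; with more it stays level.
- column_b: The same kind of column, in the other tube.
- rack: Fixed column rack: grey base 300 x 180 x 12 mm with two lanes 90 mm apart (y = +45, -45 mm), each of two blue V saddles (x = -120, +120 mm): a 90 degree V, open upwards, 85 mm wide and about 95 mm high at its tips. Origin: centre of the base's underside; x along the columns that it takes, z up. Either column in either lane, either way round.
- seat_a (a point): Where the middle of a column in the lane y = +45 mm comes to rest: midway between its saddles, 77 mm above the bench; axes as the rack.
- seat_b (a point): The same for the lane y = -45 mm.
- controller: Fixed beige temperature controller box of the heater, 130 x 110 mm, 75 mm tall, with the toggle on its top. Origin on the bench under the toggle's pivot; x points away from the robot, the way the toggle is to be pushed.
- toggle (a joint): Heater power toggle: 0 = on, leaning to the robot (controller -x); 1.0 rad = off, leaning fully away (controller +x). Light (about 1 to 2 N at the ball), stays where it is left.
- toggle_tip (a point): Centre of the toggle's red ball (26 mm diameter), 60 mm from its pivot, which lies 97 mm above the bench; the ball's centre is 150 to 157 mm above the bench and moves 58 mm along controller x over the whole throw.
- stand: Fixed reel stand: dark steel base 290 x 90 x 16 mm with three upright round spindles in a row along its x, 100 mm apart (x = -100, 0, +100 mm), each 16 mm diameter with a domed tip 80 mm above the bench. Origin: centre of its underside.
- spindle0 (a point): Foot of spindle 0 on the base's top face, 16 mm above the bench (x = -100 mm of the stand); a reel that is fully down has its underside here.
- spindle1 (a point): Foot of spindle 1 on the base's top face, 16 mm above the bench (x = 0 mm of the stand); a reel that is fully down has its underside here.
- spindle2 (a point): Foot of spindle 2 on the base's top face, 16 mm above the bench (x = 100 mm of the stand); a reel that is fully down has its underside here.
- reel_a: Full orange tubing reel with two black flanges, rigid; 60 mm across, 44 mm tall, through bore 25 mm, about 140 g. Starts standing on its flange (axis upright). Origin: its centre, 22 mm above its underside; z along its axis (up at the start). Either face may go down. May be absent.
- reel_b: Full blue tubing reel with two black flanges, rigid; 60 mm across, 44 mm tall, through bore 25 mm, about 140 g. Starts standing on its flange (axis upright). Origin: its centre, 22 mm above its underside; z along its axis (up at the start). Either face may go down. May be absent.
- reel_c: Full ivory tubing reel with two black flanges, rigid; 60 mm across, 44 mm tall, through bore 25 mm, about 140 g. Starts standing on its flange (axis upright). Origin: its centre, 22 mm above its underside; z along its axis (up at the start). Either face may go down. May be absent.
- bottle: Bystander: amber bottle, 66 mm diameter, 150 mm tall, blue cap. Origin: centre of its underside.
- vial_tray: Bystander: white vial tray 100 x 70 mm, 42 mm tall with vials. Origin: centre of its underside.
- wrench: Bystander: steel wrench 150 mm long lying on the bench along its x. Origin on the bench at its middle.

How it is judged:
By the outcome, as a careful person would: the job done as asked, in the order asked, and still so for the second after the job is handed in, with the robot touching nothing.
Of reel_a, reel_b, reel_c only 2 to 3 are there at a start; the rules pass over those that are not, and their reading is None.
At some moment in a run one of reel_a, reel_b, reel_c may be knocked a few centimetres aside while the robot is not near it.
It also fails if it takes over 208 s, if anything falls off the work surface, if the arm or the gripper's body presses on something with over 40 N, if the wrist force passes 120 N, or if a joint passes its speed limit or range.

## Working session

There is one attempt and no reset: what is moved stays moved. The work goes in short steps, each a Python script; the robot and the scene stay as the last script left them, time stands still between calls to the robot, and variables do not carry over. Pictures are saved under pics/ and viewed, and the job is handed in when it is done.

```bash
ls -la; mkdir -p pics
cat > h.py <<'E'
import numpy as np, cv2
from workcell import r, ik, vision, outline_of
from scipy.spatial.transform import Rotation as R
def save(n,s): cv2.imwrite('pics/'+n+'.png', s['img'][:,:,::-1])
def cloud(s):
    K=s['camera_matrix'];Z=s['range_z'];h,w=Z.shape
    u,v=np.meshgrid(np.arange(w),np.arange(h))
    x=(u-K[0,2])/K[0,0];y=(v-K[1,2])/K[1,1]
    P=np.stack([x*Z,y*Z,Z],-1)
    Rm=cv2.Rodrigues(np.array(s['rvec'],float))[0];t=np.array(s['tvec']).ravel()
    W=(P-t)@Rm
    W[Z<=0]=np.nan
    return W
E
python3 - <<'E'
from h import *
for n in ['top','side','wrist']:
    s=vision.snapshot(n);save(n+'0',s);print(n,s['camera_matrix'].tolist(),s['rvec'],s['tvec'],(s['range_z']>0).mean())
    np.savez('pics/'+n+'0.npz',**s)
o=r.get_obs();print(o)
E
```

```text
total 12
drwxr-xr-x  3 agent agent 4096 Dec  6 20:02 .
drwxr-xr-x 23 root  root  4096 Dec  6 20:02 ..
drwxr-xr-x  2 agent agent 4096 Dec  6 20:02 pics
top [[600.1599521340174, 0.0, 324.283964649193], [0.0, 600.1599521340174, 244.62505085265406], [0.0, 0.0, 1.0]] [ 2.17335638 -2.18853277  0.11250276] [0.05548895 0.55192918 1.49709417] 0.9960611979166667
side [[532.7870078154634, 0.0, 319.249350717184], [0.0, 532.7870078154634, 240.387885746942], [0.0, 0.0, 1.0]] [ 2.06543011 -0.15365979  0.11507464] [-0.51738129  0.17133976  1.05200066] 0.9961946614583334
wrist [[371.64829954431775, 0.0, 320.05609198804797], [0.0, 371.64829954431775, 232.91381675346815], [0.0, 0.0, 1.0]] [-2.40315237  1.65192135  0.22023299] [-0.54953708 -0.02641511  0.39136233] 0.9930826822916666
{'clock': 0.15, 'qpos': array([-1.27062613e+00,  3.00365530e-01,  1.52139488e+00, -2.82749951e-05,
        1.32070481e+00, -6.66192007e-02]), 'qvel': array([ 0.00123949, -0.00205887, -0.00247939,  0.00125262, -0.00103143,
       -0.0001405 ]), 'effort': array([ 1.21885707e-03, -5.31958580e+01, -3.52817631e+01,  7.08448514e-02,
        2.36006436e-02, -6.06932940e-05]), 'ee_pos': array([ 0.19716679, -0.51324637,  0.20502301]), 'tcp_rot': array([-4.31718809e-04,  9.83229541e-01,  1.82371816e-01, -6.44346597e-05]), 'wrist_force': array([-0.19558568, -0.34005543,  0.17255591]), 'ft_torque': array([-0.03170392,  0.02418131, -0.0172617 ]), 'width': 0.09396534374168353}
```

View pics/top0.png

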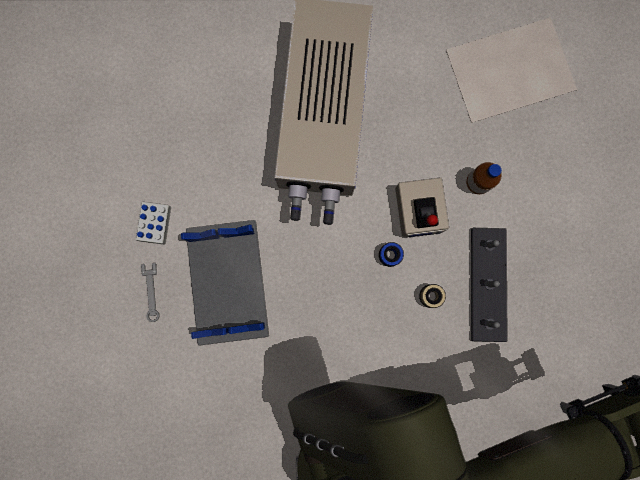

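View pics/side0.png

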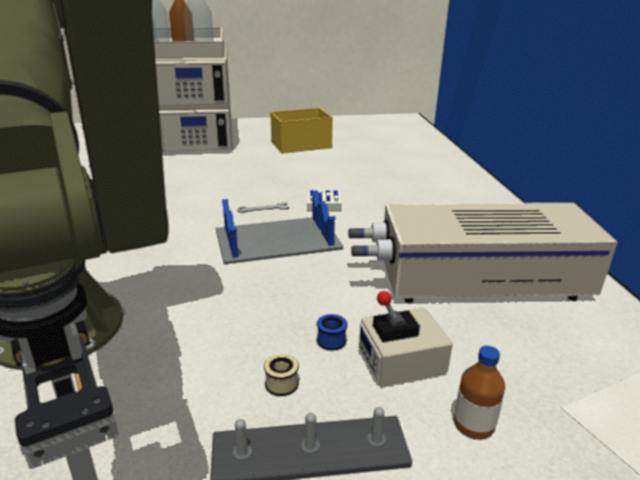

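The top view shows the heater at (325,95) with its columns at (297,205) and (329,212). The controller with its red ball is at (430,220), the rack at (228,282) and the stand at (489,285). The blue reel is at (391,254), the ivory reel at (432,295), and I can't see an orange one so far.

```bash
cat > m0.py <<'E'
from h import *
s={n:vision.snapshot(n) for n in ['top','side']}
C={n:cloud(s[n]) for n in s}
for lab in ['column_a','toggle_tip','reel_a','reel_b','reel_c','spindle0','rack','stand','heater','bottle','vial_tray','wrench','controller']:
  for n in s:
    for d in outline_of(lab,n)[:3]:
      m=d['pixels'];W=C[n][m];W=W[~np.isnan(W[:,0])]
      if len(W)==0: continue
      print(lab,n,round(d['confidence'],2),np.round(d['uv']),m.sum(),'med',np.round(np.median(W,0),3),'lo',np.round(np.percentile(W,3,axis=0),3),'hi',np.round(np.percentile(W,97,axis=0),3))
E
python3 m0.py
```

```text
column_a top 0.71 [299. 209.] 214 med [0.63  0.12  0.112] lo [0.606 0.11  0.1  ] hi [0.657 0.132 0.118]
column_a top 0.6 [327. 210.] 238 med [0.623 0.041 0.113] lo [0.596 0.029 0.101] hi [0.65  0.053 0.119]
column_a side 0.89 [363. 248.] 334 med [0.625 0.032 0.111] lo [0.598 0.025 0.004] hi [0.651 0.186 0.118]
column_a side 0.6 [362. 231.] 255 med [0.631 0.111 0.111] lo [0.608 0.104 0.097] hi [0.657 0.123 0.118]
toggle_tip top 0.58 [432. 217.] 97 med [ 0.598 -0.196  0.158] lo [ 0.587 -0.207  0.12 ] hi [ 0.617 -0.188  0.165]
toggle_tip side 0.69 [359. 234.] 301 med [0.636 0.111 0.11 ] lo [0.608 0.104 0.002] hi [0.7   0.283 0.119]
toggle_tip side 0.59 [385. 302.] 279 med [ 0.602 -0.206  0.154] lo [ 0.588 -0.214  0.112] hi [ 0.621 -0.198  0.165]
reel_a top 0.66 [434. 292.] 501 med [ 0.423 -0.217  0.043] lo [ 0.396 -0.245 -0.001] hi [ 0.448 -0.191  0.05 ]
reel_a top 0.58 [392. 250.] 392 med [ 0.528 -0.115  0.043] lo [ 0.501 -0.14   0.006] hi [ 0.553 -0.09   0.049]
reel_a top 0.17 [487. 284.] 4019 med [ 0.448 -0.363  0.016] lo [ 0.314 -0.408  0.008] hi [ 0.585 -0.323  0.063]
reel_a side 0
[... 3363 characters left out ...]
64 0.451 0.012] hi [0.658 0.517 0.044]
vial_tray side 0.58 [328. 198.] 480 med [0.624 0.458 0.033] lo [0.564 0.39  0.005] hi [0.657 0.523 0.08 ]
wrench side 0.5 [266. 207.] 252 med [0.444 0.488 0.009] lo [0.371 0.473 0.002] hi [0.509 0.512 0.012]
wrench side 0.22 [332. 199.] 457 med [0.628 0.46  0.033] lo [0.564 0.443 0.005] hi [0.66  0.512 0.046]
controller top 0.62 [421. 206.] 2536 med [ 0.638 -0.187  0.075] lo [ 0.576 -0.244  0.04 ] hi [ 0.703 -0.137  0.156]
controller side 0.74 [310. 448.] 10751 med [ 0.449 -0.378  0.017] lo [ 0.316 -0.416  0.008] hi [ 0.585 -0.33   0.07 ]
controller side 0.69 [402. 347.] 5734 med [ 0.629 -0.229  0.075] lo [ 0.576 -0.256  0.016] hi [ 0.707 -0.16   0.145]
```

```bash
cat > fit.py <<'E'
from h import *
s={n:dict(np.load(f'pics/{n}0.npz')) for n in ['top','side']}
C={n:cloud(s[n]) for n in s}
def sel(n,lo,hi):
    W=C[n];m=np.all((W>lo)&(W<hi),-1);return W[m]
def rect(P):
    (c,wh,a)=cv2.minAreaRect(P[:,:2].astype(np.float32)*1000);return np.round(c,1),np.round(wh,1),round(a,2)
for n in ['top','side']:
    print(n)
    print('bench', np.median(sel(n,(.35,-.15,-.03),(.5,.15,.03))[:,2]))
    for nm,lo,hi in [('heater',(.65,-.1,.14),(1.2,.2,.165)),('stand',(.25,-.45,.011),(.65,-.28,.022)),('ctrl',(.55,-.27,.068),(.73,-.11,.082)),
       ('rackbase',(.28,.18,.008),(.65,.42,.017)),('saddles_lo',(.28,.18,.03),(.40,.42,.12)),('saddles_hi',(.5,.18,.03),(.62,.42,.12)),
       ('reelb',(.49,-.16,.036),(.57,-.07,.055)),('reelc',(.38,-.26,.036),(.46,-.17,.055))]:
        P=sel(n,lo,hi)
        if len(P)>20: print(nm,len(P),rect(P),np.round(np.median(P[:,2]),4),np.round(P[:,2].max(),4))
    for k in range(3):
        P=sel(n,(.30+.09*k+.0,-.42,.05),(.40+.09*k,-.3,.1))
        print('sp',k,len(P),np.round(np.mean(P,0),4),P.max(0))
    for y0,y1 in [(.02,.075),(.09,.15)]:
        P=sel(n,(.58,y0,.085),(.66,y1,.13))
        # line fit of the column
        l=cv2.fitLine(P[:,:2].astype(np.float32),cv2.DIST_HUBER,0,.001,.001).ravel()
        print('col',len(P),np.round(P.min(0),4),'zmax',np.percentile(P[:,2],95),'xmin',np.percentile(P[:,0],1),'mean',P.mean(0).round(4),np.degrees(np.arctan2(l[1],l[0])))
        Q=sel(n,(.64,y0-.02,.12),(.70,y1+.02,.135)); print('  collar',len(Q),np.round(Q.min(0),4) if len(Q) else '',Q.mean(0).round(4))
E
python3 fit.py
```

```text
top
bench -0.0004532840981837951
heater 14445 (array([911. ,  50.3]), array([190.6, 450.5]), 83.75) 0.1491 0.1601
stand 3344 (array([ 439.9, -349.8]), array([134. , 313.8]), 86.62) 0.0159 0.022
ctrl 1664 (array([ 641.7, -194.2]), array([136.2, 110.9]), 6.63) 0.0743 0.0819
rackbase 5838 (array([463.4, 298.4]), array([359.4, 237. ]), 2.21) 0.0117 0.017
saddles_lo 491 (array([341.8, 286.7]), array([ 16.2, 173.6]), 6.63) 0.08 0.0992
saddles_hi 580 (array([579.8, 314.3]), array([ 16.5, 173. ]), 6.74) 0.0747 0.0987
reelb 364 (array([ 526.6, -116.9]), array([58.6, 57.3]), 44.72) 0.0433 0.0539
reelc 370 (array([ 421.7, -219.2]), array([58.3, 57.2]), 89.72) 0.0439 0.0539
sp 0 54 [ 0.351  -0.362   0.0721] [ 0.35825874 -0.35655173  0.0829274 ]
sp 1 47 [ 0.45   -0.3654  0.0719] [ 0.45824464 -0.35820518  0.08340849]
sp 2 50 [ 0.5494 -0.3677  0.072 ] [ 0.55702021 -0.36101242  0.08386798]
col 316 [0.595  0.021  0.0947] zmax 0.12438634833221522 xmin 0.5953824372075909 mean [0.631  0.0409 0.1134] -6.171511
  collar 224 [0.6488 0.     0.1201] [0.672  0.0388 0.1261]
col 242 [0.6044 0.0982 0.0916] zmax 
[... 686 characters left out ...]
rray([58.1, 56.9]), 81.03) 0.0458 0.0495
reelc 686 (array([ 422.1, -222.5]), array([58.2, 59.4]), 35.25) 0.0454 0.0506
sp 0 225 [ 0.3512 -0.3712  0.0684] [ 0.35889254 -0.36068595  0.08204481]
sp 1 215 [ 0.4498 -0.3742  0.0684] [ 0.45752428 -0.36450517  0.0826315 ]
sp 2 210 [ 0.5493 -0.377   0.0683] [ 0.55840664 -0.36815492  0.08240019]
col 377 [0.5968 0.02   0.0879] zmax 0.12594441927920072 xmin 0.5971829363782739 mean [0.6285 0.032  0.1112] -5.8490167
  collar 230 [6.504e-01 6.000e-04 1.201e-01] [0.6734 0.0359 0.1267]
col 285 [0.6071 0.0947 0.0929] zmax 0.11795860339063363 xmin 0.6074392053440381 mean [0.6343 0.1113 0.1096] -8.14505
  collar 172 [0.6598 0.0701 0.1201] [0.6799 0.1043 0.1269]
```

Run:
```python
import cv2
a=cv2.imread('pics/top0.png');
cv2.imwrite('pics/crop_top.png',cv2.resize(a[160:345,180:510],None,fx=2.4,fy=2.4,interpolation=cv2.INTER_CUBIC))
```

```text
(no output)
```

View pics/crop_top.png

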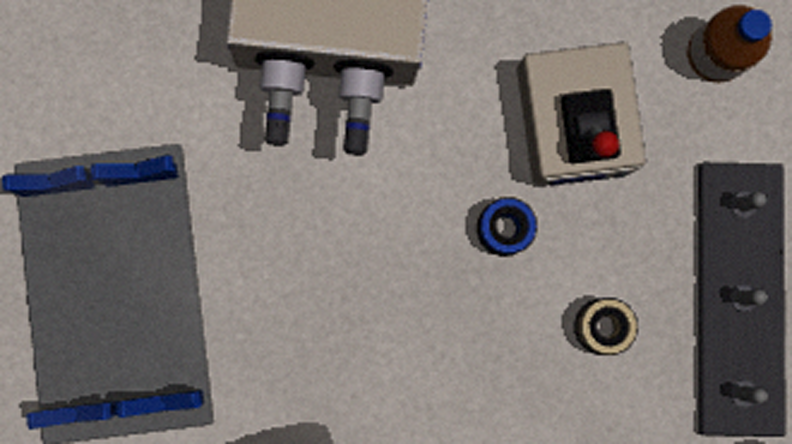

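View pics/wrist0.png

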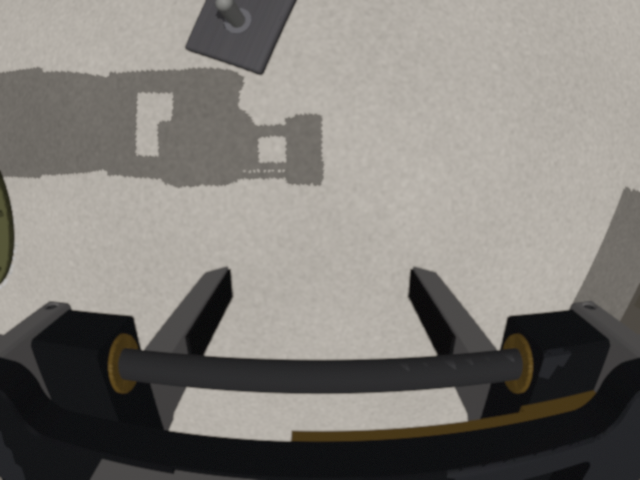

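The crop shows both columns, the two reels and the rack, and the depth fits agree to about 2–3 mm between the two cameras. Next I'll switch the toggle off.

```bash
cat >> h.py <<'E'
def ori(psi):
    """tool down, jaws perpendicular to yaw psi (rad); picks flip with the smaller joint-6 angle handled by caller"""
    d=np.array([np.cos(psi),np.sin(psi),0]);z=np.array([0,0,-1.]);x=d;y=np.cross(z,x)
    q=R.from_matrix(np.stack([x,y,z],1)).as_quat();return np.array([q[3],q[0],q[1],q[2]])
def best(p,psi):
    c=[]
    for k in (0,np.pi):
        q=ori(psi+k);j=ik(p,q)
        if j is not None: c.append((abs(j[5]),k,q))
    c.sort(key=lambda t:t[0]);return c[0][2]
def st(tag=''):
    o=r.get_obs();print(tag,'t%.1f'%o['clock'],'tcp',o['ee_pos'].round(4),'F',o['wrist_force'].round(1),'w%.4f'%o['width']);return o
PSI_H=np.radians(-6.27);PSI_R=np.radians(6.66);PSI_C=np.radians(6.8)
def d2(psi): return np.array([np.cos(psi),np.sin(psi),0.])
E
python3 - <<'E'
from h import *
d=d2(PSI_C);ball=np.array([.600,-.199,0])
r.grasp();st('closed')
s0=ball-.045*d;q=best(s0+[0,0,.25],PSI_C)
r.goto(s0+[0,0,.25],q);st()
r.move_linear(s0+[0,0,.140],rate=.15);st()
hit=r.move_linear(s0+d*.105+[0,0,.140],rate=.05,force_limit=8);print(hit);st()
r.move_linear(r.get_obs()['ee_pos']-d*.03,rate=.1)
r.move_linear(r.get_obs()['ee_pos']+[0,0,.13],rate=.2)
for n in ['top','side','wrist']:
    s=vision.snapshot(n);save(n+'1',s);np.savez('pics/'+n+'1.npz',**s)
    W=cloud(s)
    if n!='wrist':
        I=s['img'].astype(int);m=(I[...,0]>110)&(I[...,1]<60)&(I[...,2]<60)&(W[...,0]>.5)&(W[...,0]<.75)&(W[...,1]<-.1)&(W[...,1]>-.3)&(W[...,2]>.1)
        print(n,m.sum(),W[m].mean(0) if m.any() else '')
        I0=dict(np.load(f'pics/{n}0.npz'));W0=cloud(I0);I=I0['img'].astype(int);m=(I[...,0]>110)&(I[...,1]<60)&(I[...,2]<60)&(W0[...,0]>.5)&(W0[...,0]<.75)&(W0[...,1]<-.1)&(W0[...,1]>-.3)&(W0[...,2]>.1);print(' before',m.sum(),W0[m].mean(0))
E
```

```text
closed t3.0 tcp [ 0.1972 -0.5134  0.2054] F [-0.3 -0.8  0.2] w0.0001
 t4.7 tcp [ 0.555  -0.2051  0.2499] F [ 0.5 -0.4  0. ] w0.0004
 t5.6 tcp [ 0.5557 -0.2046  0.141 ] F [ 0.1 -0.4 -0.4] w0.0003
True
 t7.0 tcp [ 0.6323 -0.1952  0.139 ] F [-4.4 -0.7  2.3] w0.0003
top 0 
 before 47 [ 0.59782599 -0.20055699  0.16073409]
side 31 [ 0.65502621 -0.19819616  0.16293122]
 before 113 [ 0.5961567  -0.20891512  0.15955897]
```

View pics/side1.png

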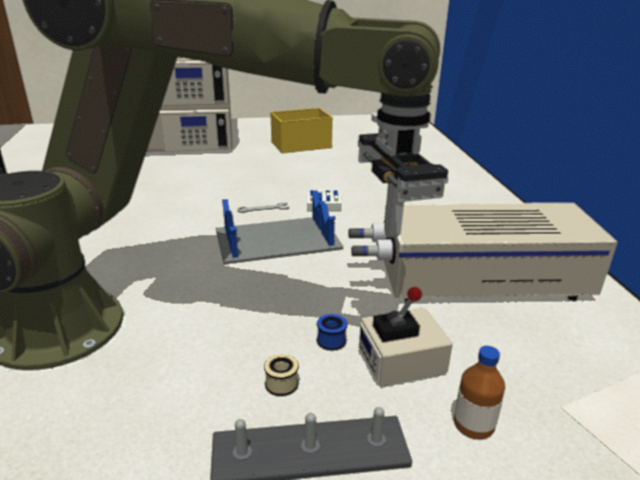

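View pics/top1.png

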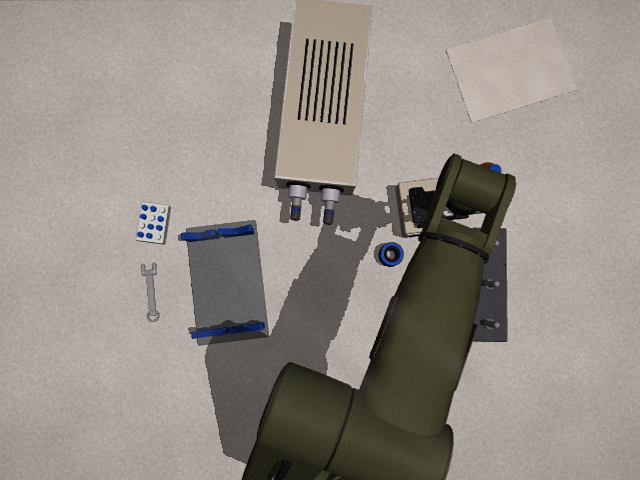

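View pics/wrist1.png

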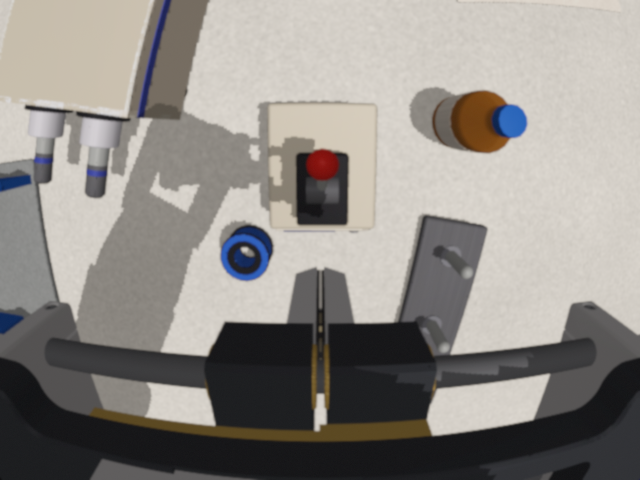

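The side view shows the toggle leaning fully away, with the ball at (414,294), up from (385,298) before. It moved about 58 mm and the push ended against the stop. Next I'll refine the column positions with the wrist camera.

```bash
cat >> h.py <<'E'
def wcloud(s):
    K=s['camera_matrix'];Z=s['range_z'];h,w=Z.shape
    u,v=np.meshgrid(np.arange(w),np.arange(h))
    x=(u-K[0,2])/K[0,0];y=(v-K[1,2])/K[1,1];th=np.hypot(x,y)
    k=np.where(th>1e-9,np.tan(np.minimum(th,1.4))/np.maximum(th,1e-9),1)
    P=np.stack([x*k*Z,y*k*Z,Z],-1)
    Rm=cv2.Rodrigues(np.array(s['rvec'],float))[0];t=np.array(s['tvec']).ravel()
    W=(P-t)@Rm;W[Z<=0]=np.nan
    return W
E
python3 - <<'E'
from h import *
r.gripper_open()
p=np.array([.52,.087,.27]);q=best(p,PSI_H)
r.goto(p,q);st()
s=vision.snapshot('wrist');save('wrist2',s);W=wcloud(s).reshape(-1,3)
np.savez('pics/wrist2.npz',**s)
def sel(lo,hi): return W[np.all((W>lo)&(W<hi),-1)]
print('bench',np.median(sel((.4,-.15,-.03),(.6,.2,.03)),0))
d=d2(PSI_H);n=np.array([-d[1],d[0],0])
for y0,y1 in [(.015,.065),(.09,.15)]:
    P=sel((.58,y0,.085),(.645,y1,.13))
    print('col',len(P),'xmin',np.percentile(P[:,0],1),'top z',np.percentile(P[:,2],[50,90,98]).round(4))
    T=P[P[:,2]>np.percentile(P[:,2],98)-.006]
    print('  ',T.mean(0).round(4),'lat',np.round(T@n,4).min(),np.round(T@n,4).max(),np.mean(T@n), np.percentile(P@n,[1,99]))
    Q=sel((.63,y0-.02,.121),(.70,y1+.02,.135));print('collar',len(Q),Q.mean(0).round(4),(Q@d).min(),np.percentile(Q@n,[1,99]).round(4),np.percentile(Q[:,2],98))
Q=sel((.66,-.1,.14),(1,.2,.165)); print('heater top z',np.median(Q[:,2]))
E
```

```text
t12.0 tcp [0.5201 0.0868 0.27  ] F [ 0.5 -0.7  0.7] w0.0943
bench [4.93782374e-01 4.05212505e-02 2.08695319e-04]
col 1050 xmin 0.596852583728426 top z [0.1133 0.1157 0.1163]
   [0.62   0.0417 0.1139] lat 0.0985 0.12 0.10912113583985716 [0.09774072 0.12080738]
collar 315 [0.657  0.0376 0.1245] 0.64363604625161 [0.0935 0.1243] 0.12757309665513308
col 862 xmin 0.6072587656288047 top z [0.1133 0.1156 0.1164]
   [0.6254 0.1208 0.114 ] lat 0.1786 0.1994 0.1884165053593731 [0.17720334 0.20019255]
collar 309 [0.6659 0.1162 0.1247] 0.6435955137786588 [0.1733 0.2033] 0.12798756029771202
heater top z 0.15033063828877807
```

View pics/wrist2.png

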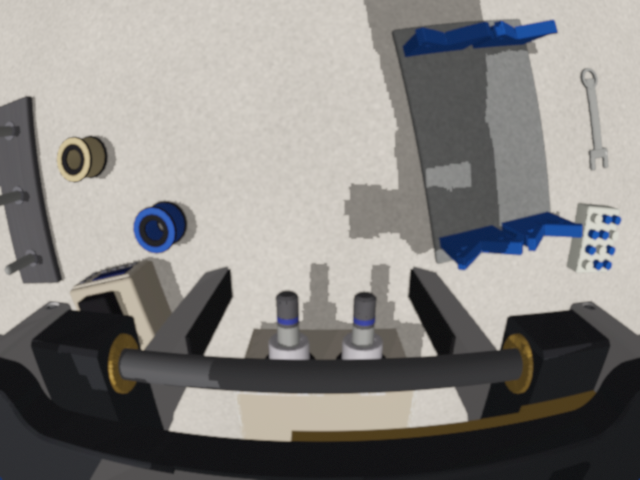

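The flipped wrist view shows the column ends at (288,310) for b and (364,310) for a. Their tops measure 116.4 mm, so the axes are at 104 mm, which agrees with the text. I'll grip column a and draw it out.

```bash
cat >> h.py <<'E'
DH=d2(PSI_H);NH=np.array([-DH[1],DH[0],0]);MOUTH=.6436
ZG=.104-.019
def P(s,lat,z): return s*DH+lat*NH+np.array([0,0,z])
def grip_at(s,lat):
    r.move_linear(P(s,lat,.16),rate=.25)
    hit=r.move_linear(P(s,lat,ZG),rate=.12,force_limit=10);print('hit',hit)
    r.grasp();return st('gripped')
def pull(s0,s1,lat,step=.1,lim=15,rate=.1):
    n=max(1,int(np.ceil(abs(s1-s0)/step)))
    for s in np.linspace(s0,s1,n+1)[1:]:
        hit=r.move_linear(P(s,lat,ZG),rate=rate,force_limit=lim)
        o=st('pull');
        if hit: print('HIT');return False
    return True
E
python3 - <<'E'
from h import *
end=.5902;lat=.1887
s=end+.022
r.goto(P(s,lat,.16),best(P(s,lat,.16),PSI_H))
grip_at(s,lat)
pull(s,s-.03,lat)
sn=vision.snapshot('side');save('side3',sn)
E
```

```text
hit False
gripped t14.8 tcp [0.6292 0.1207 0.085 ] F [ 0.8 -0.1 -0.5] w0.0235
pull t15.2 tcp [0.5991 0.124  0.0849] F [-2.9 -0.6  0.4] w0.0233
```

View pics/side3.png

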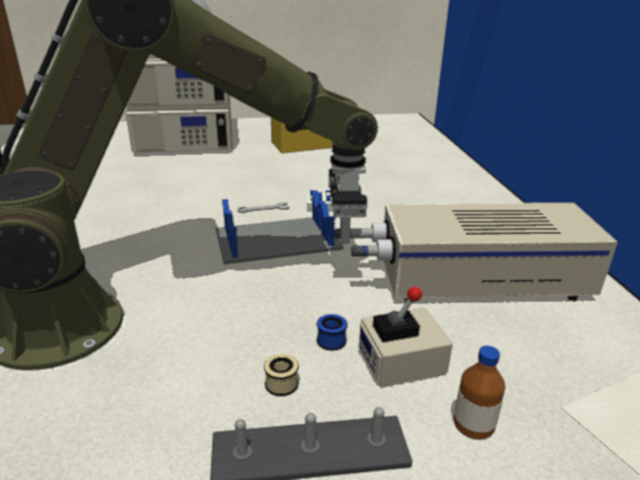

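The side view shows the gripper holding column a about (348,235), with the blue end drawn back. The drag is about 3 N, so I'll continue.

Run:
```python
from h import *
lat=.1887;s=.5902+.022-.03;end=.5902-.03
tgt=s-.177
assert pull(s,tgt,lat,rate=.12)
end-=.177
r.gripper_open();st('open')
r.move_linear(P(tgt,lat,.16),rate=.25)
sb=end+.22
print('bal s',sb,'mouth',MOUTH)
r.move_linear(P(sb-.06,lat,.2),rate=.3)
s=vision.snapshot('wrist');save('wrist4',s);W=wcloud(s).reshape(-1,3)
S=W@DH;L=W@NH
m=(abs(L-lat)<.03)&(W[:,2]>.09)&(W[:,2]<.125)&(S<.6)&(S>.3)
Q=W[m];print('col s range',np.percentile(Q@DH,[.2,99.8]),'lat',np.percentile(Q@NH,[1,99]),'ztop',np.percentile(Q[:,2],98))
for a in (.36,.40,.44,.5,.55):
    k=m&(abs(S-a)<.02); 
    if k.sum()>10: print(a,k.sum(),np.percentile(W[k,2],98).round(4),np.percentile(L[k],[2,98]).mean().round(4))
sn=vision.snapshot('side');save('side4',sn)
```

```text
pull t16.2 tcp [0.5116 0.1336 0.0849] F [-2.1  0.5 -0.2] w0.0234
pull t17.1 tcp [0.4237 0.1433 0.0849] F [-2.2 -0.6 -2.8] w0.0228
open t18.2 tcp [0.4234 0.1433 0.085 ] F [-0.5 -0.3  0.3] w0.0941
bal s 0.6032 mouth 0.6436
col s range [0.38498723 0.59941518] lat [0.17749452 0.20033584] ztop 0.11423853338691799
0.4 1433 0.1116 0.1891
0.44 1749 0.1124 0.189
0.5 1688 0.1133 0.1886
0.55 1517 0.1144 0.1887
```

View pics/side4.png

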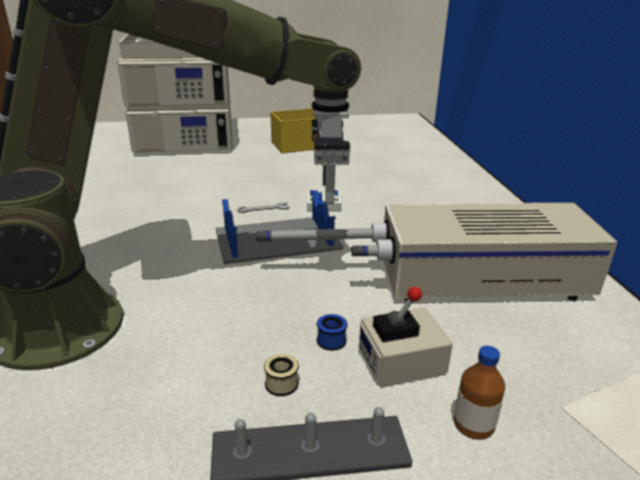

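View pics/wrist4.png

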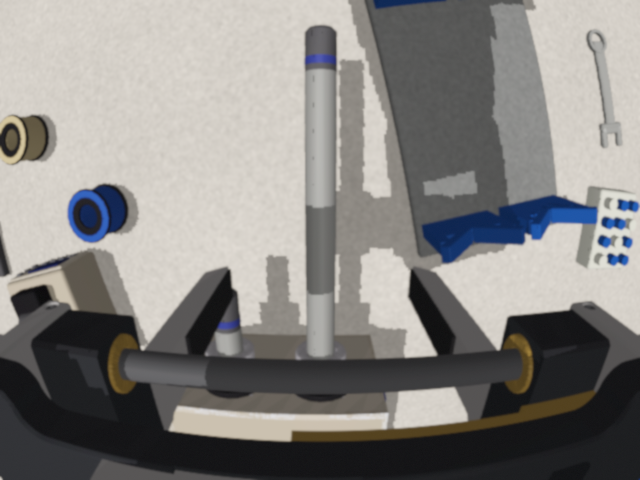

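The side view shows column a drawn out from (255,235) to the mouth at (372,232). It sags about 1° within the bore clearance. I'll regrip at the balance point, draw it clear and lay it in the far lane.

Run:
```python
from h import *
lat=.1887;sb=.604
grip_at(sb,lat)
ok=pull(sb,sb-.225,lat,rate=.12,step=.075)
if ok:
    o=st();p=o['ee_pos'].copy();p[2]=.16
    r.move_linear(p,rate=.15);st('lift')
    sn=vision.snapshot('side');save('side5',sn)
    sn=vision.snapshot('wrist');save('wrist5',sn)
```

```text
hit False
gripped t21.7 tcp [0.621  0.1216 0.085 ] F [-0.4 -0.3 -0.2] w0.0234
pull t22.5 tcp [0.5469 0.1297 0.0849] F [-0.  -0.3 -5.9] w0.0234
pull t23.3 tcp [0.4726 0.138  0.0852] F [-0.1  0.1 -6.4] w0.0234
pull t24.0 tcp [0.3981 0.1462 0.0852] F [ 0.6  0.  -6.4] w0.0230
 t24.0 tcp [0.3981 0.1462 0.0852] F [ 0.6  0.  -6.4] w0.0230
lift t24.7 tcp [0.3979 0.146  0.1592] F [-0.4  0.5 -6.4] w0.0230
```

View pics/side5.png

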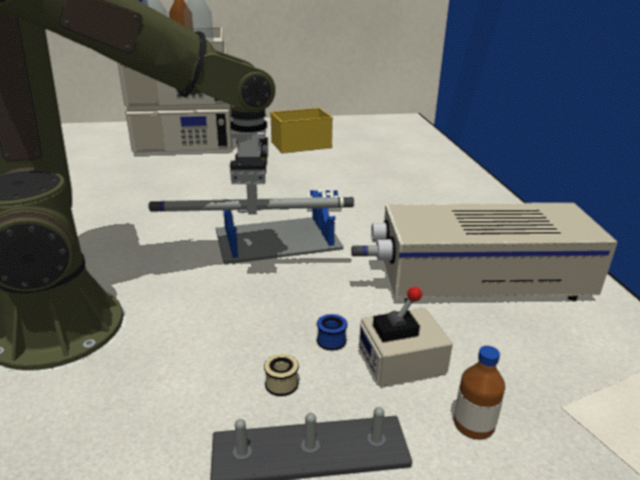

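View pics/wrist5.png

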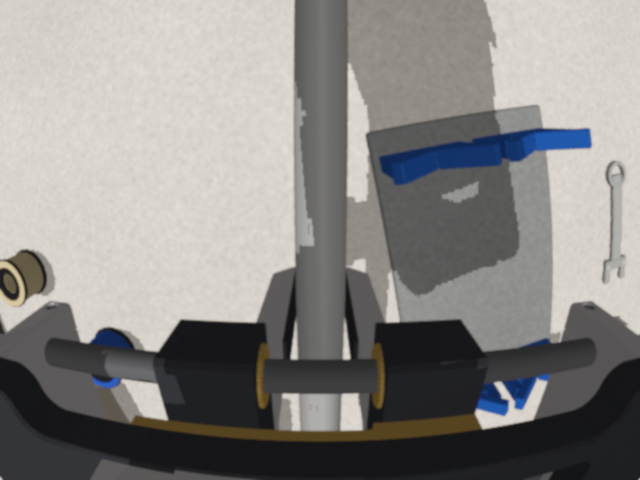

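The column is held level and clear of the heater. Next I'll lay it in the far lane.

```bash
cat >> h.py <<'E'
DR=d2(PSI_R);NR=np.array([-DR[1],DR[0],0]);RACK=np.array([.462,.2985,0])
def near(psi):
    c=r.get_obs()['tcp_rot'];qs=[ori(psi),ori(psi+np.pi)];return max(qs,key=lambda q:abs(q@c))
def lay(latr):
    seat=RACK+latr*NR;q=near(PSI_R)
    r.move_linear(seat+[0,0,.17],ori=q,rate=.2);st('above')
    r.move_linear(seat+[0,0,.072],rate=.12)
    hit=r.move_linear(seat+[0,0,.053],rate=.03,force_limit=4);print('seat hit',hit);st('down')
    s=vision.snapshot('side');save('lay%d'%(latr*1000),s)
E
python3 - <<'E'
from h import *
lay(.045)
E
```

```text
above t26.0 tcp [0.4566 0.3426 0.1698] F [-0.3 -0.8 -4.8] w0.0234
seat hit True
down t27.4 tcp [0.4569 0.3437 0.0602] F [ 2.1  5.9 -2.2] w0.0229
```

View pics/lay45.png

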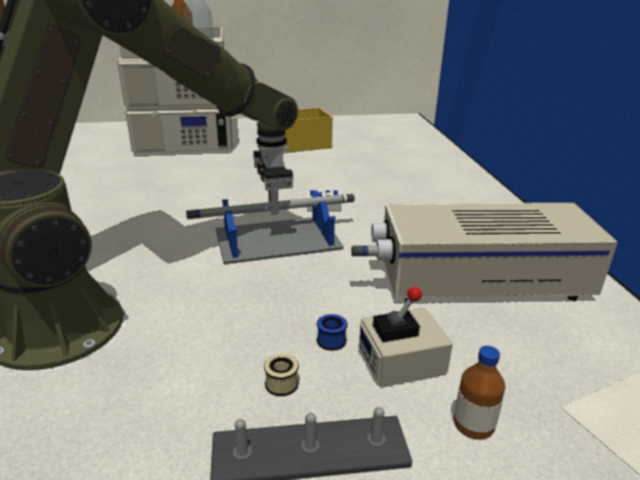

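Run:
```python
from h import *
p=r.get_obs()['ee_pos']
r.move_linear(p+.0015*NR+[0,0,.001],rate=.02);st()
hit=r.move_linear(p+.0018*NR+[0,0,-.006],rate=.02,force_limit=5);print(hit);st()
r.gripper_open();st('open')
p=r.get_obs()['ee_pos'];r.move_linear(p+[0,0,.13],rate=.2)
r.move_linear(p+[-.03,-.2,.2],rate=.3)
for n in ['top','side','wrist']:
    s=vision.snapshot(n);save(n+'6',s);np.savez('pics/'+n+'6.npz',**s)
    W=(wcloud if n=='wrist' else cloud)(s).reshape(-1,3)-RACK
    S=W@DR;L=W@NR
    m=(abs(L-.045)<.02)&(W[:,2]>.072)&(W[:,2]<.11)&(abs(S)<.26)
    print(n,m.sum(),'s',np.percentile(S[m],[.3,99.7]))
    for a in (-.2,-.07,0,.07,.2):
        k=m&(abs(S-a)<.02)
        if k.sum()>8: print(a,k.sum(),'z',np.percentile(W[k,2],96).round(4),'lat',np.median(L[k]).round(4))
```

```text
t27.7 tcp [0.4564 0.345  0.0608] F [-0.1  0.1 -5.7] w0.0233
True
 t27.9 tcp [0.4567 0.3448 0.0591] F [ 2.7 -2.3  3.2] w0.0231
open t29.1 tcp [0.4559 0.3448 0.0583] F [ 0.4 -1.1  0.4] w0.0940
top 1846 s [-0.22033691  0.21485117]
-0.2 168 z 0.0915 lat 0.045
-0.07 166 z 0.0927 lat 0.0449
0 165 z 0.092 lat 0.0444
0.07 161 z 0.092 lat 0.0454
0.2 139 z 0.092 lat 0.045
side 1389 s [-0.21903741  0.21691618]
-0.2 144 z 0.0913 lat 0.0367
-0.07 132 z 0.0919 lat 0.0366
0 133 z 0.092 lat 0.0363
0.07 122 z 0.0921 lat 0.0348
0.2 119 z 0.0918 lat 0.0365
wrist 5979 s [-0.21812914  0.21505239]
-0.2 790 z 0.0895 lat 0.0416
-0.07 798 z 0.0895 lat 0.0412
0 697 z 0.0895 lat 0.041
0.07 494 z 0.0896 lat 0.0422
0.2 134 z 0.0892 lat 0.0365
```

View pics/side6.png

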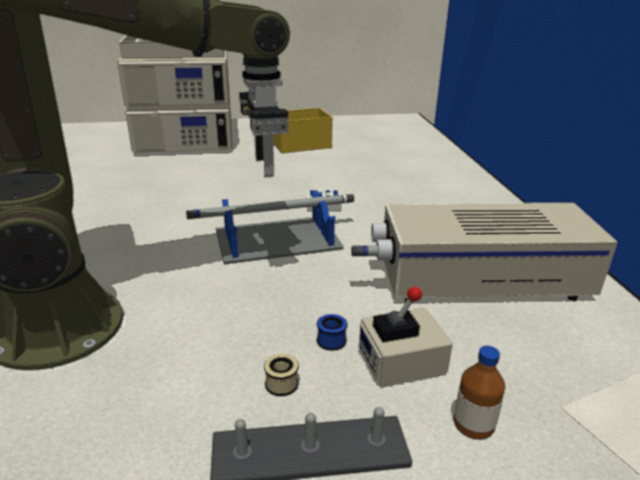

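View pics/top6.png

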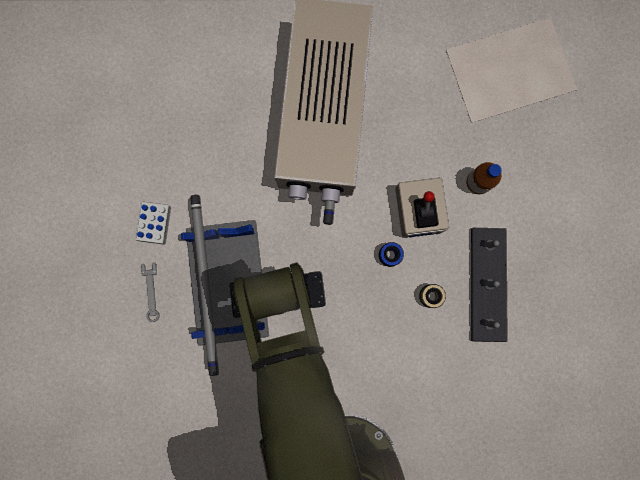

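Column a lies in the far lane. Its ends are at rack s = −0.219 and +0.216, centred within about 3 mm and level. The reels haven't moved and there is no orange one. Now column b.

Run:
```python
from h import *
end=.5885;lat=.1092
s=end+.022
p=P(s-.03,lat,.22);r.goto(p,best(p,PSI_H))
grip_at(s,lat)
ok=pull(s,s-.03,lat) and pull(s-.03,s-.205,lat,rate=.12)
assert ok
end-=.205
r.gripper_open();st('open')
r.move_linear(P(s-.205,lat,.16),rate=.25)
sb=end+.22
r.move_linear(P(sb-.06,lat,.2),rate=.3)
sn=vision.snapshot('wrist');save('wrist7',sn);W=wcloud(sn).reshape(-1,3)
S=W@DH;L=W@NH
m=(abs(L-lat)<.03)&(W[:,2]>.09)&(W[:,2]<.125)&(S<.6)&(S>.3)
Q=W[m];print('end s',np.percentile(Q@DH,.2),'expected',end,'lat',np.percentile(Q@NH,[1,99]))
for a in (.40,.44,.5,.55):
    k=m&(abs(S-a)<.02); 
    if k.sum()>10: print(a,k.sum(),np.percentile(W[k,2],98).round(4),np.percentile(L[k],[2,98]).mean().round(4))
sn=vision.snapshot('side');save('side7',sn)
```

```text
hit False
gripped t34.0 tcp [0.6188 0.0418 0.085 ] F [-0.2 -0.1 -0. ] w0.0233
pull t34.5 tcp [0.5888 0.0452 0.085 ] F [-1.9  0.2  0.9] w0.0235
pull t35.3 tcp [0.5023 0.0547 0.0849] F [-3.2  0.4 -0.5] w0.0233
pull t36.2 tcp [0.4153 0.0642 0.085 ] F [-1.7  0.6 -3.3] w0.0232
open t37.4 tcp [0.415  0.0643 0.085 ] F [-0.3 -0.1  0.6] w0.0940
end s 0.3851951625799324 expected 0.38350000000000006 lat [0.09766158 0.12092393]
0.4 1446 0.1117 0.1097
0.44 1774 0.1123 0.1093
0.5 1693 0.1134 0.1093
0.55 1524 0.1144 0.1088
```

View pics/side7.png

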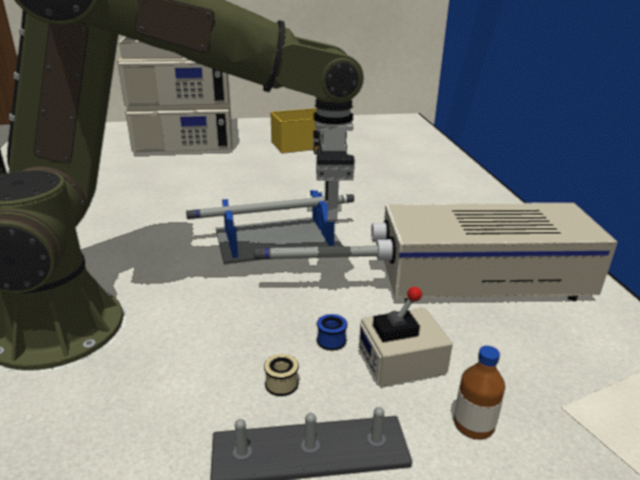

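Column b is drawn to (258,254)–(378,250) and behaves like column a. I'll regrip at the balance point, withdraw it and lay it in the near lane.

```bash
sed -i 's/RACK=np.array(\[.462,.2985,0\])/RACK=np.array([.4618,.2998,0])/' h.py
python3 - <<'E'
from h import *
lat=.1092;sb=.6045
grip_at(sb,lat)
ok=pull(sb,sb-.225,lat,rate=.12,step=.075)
if ok:
    o=st();p=o['ee_pos'].copy();p[2]=.17
    r.move_linear(p,rate=.15);st('lift')
    lay(-.045)
E
```

```text
hit False
gripped t40.9 tcp [0.6128 0.0424 0.085 ] F [-0.1 -0.7  0.4] w0.0235
pull t41.6 tcp [0.5387 0.0507 0.0849] F [-0.2 -0.4 -6.3] w0.0230
pull t42.4 tcp [0.4644 0.0589 0.0852] F [ 0.1  0.6 -5.5] w0.0231
pull t43.2 tcp [0.39   0.0671 0.0853] F [ 0.8 -0.7 -5.5] w0.0234
 t43.2 tcp [0.39   0.0671 0.0853] F [ 0.8 -0.7 -5.5] w0.0234
lift t43.9 tcp [0.3897 0.067  0.1691] F [ 0.2  0.5 -6.6] w0.0232
above t45.1 tcp [0.4668 0.2545 0.1698] F [ 0.7  0.2 -5.2] w0.0233
seat hit True
down t46.5 tcp [0.4672 0.2553 0.059 ] F [1.6 2.  1.6] w0.0233
```

View pics/lay-45.png

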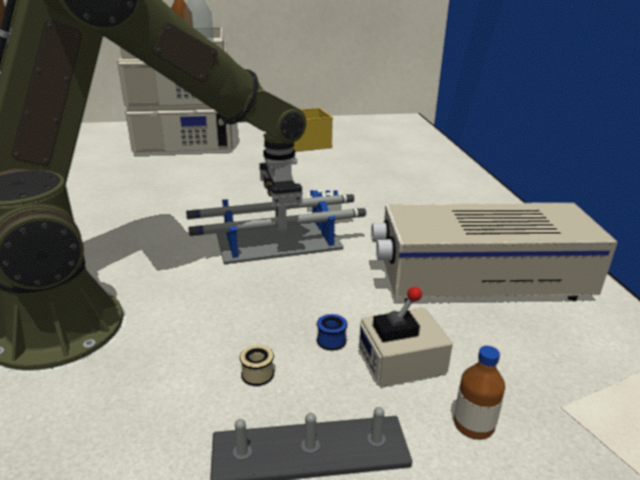

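Column b is in its lane, seated with its weight on the saddles. The ivory reel has been knocked from (281,374) to (257,364). I'll release the column, check it, and re-measure the reels.

```bash
cat > reels.py <<'E'
from h import *
def reels(tag,cams=('top','side')):
    out={}
    for n in cams:
        s=vision.snapshot(n);save(n+tag,s)
        W=(wcloud if n=='wrist' else cloud)(s)
        m=(W[...,0]>.25)&(W[...,0]<.57)&(W[...,1]>-.33)&(W[...,1]<.1)&(W[...,2]>.036)&(W[...,2]<.054)
        nl,lb,stt,_=cv2.connectedComponentsWithStats(cv2.morphologyEx(m.astype(np.uint8),cv2.MORPH_CLOSE,np.ones((3,3))))
        for k in range(1,nl):
            if stt[k,4]<120: continue
            Q=W[(lb==k)&m]
            (c,wh,a)=cv2.minAreaRect(Q[:,:2].astype(np.float32)*1000)
            cc,rad=cv2.minEnclosingCircle(Q[:,:2].astype(np.float32)*1000)
            print(n,len(Q),'rect',np.round(c,1),np.round(wh,1),'circ',np.round(cc,1),round(rad,1),'z',np.median(Q[:,2]).round(4),'rgb',np.median(s['img'][(lb==k)&m],0))
E
python3 - <<'E'
from reels import *
r.gripper_open();st('open')
p=r.get_obs()['ee_pos'];r.move_linear(p+[0,0,.13],rate=.2)
q=np.array([.40,-.05,.30]);r.goto(q,best(q,np.radians(-1.5)))
for n in ['top','side']:
    s=vision.snapshot(n);W=cloud(s).reshape(-1,3)-RACK
    S=W@DR;L=W@NR
    for l in (.045,-.045):
        m=(abs(L-l)<.02)&(W[:,2]>.072)&(W[:,2]<.11)&(abs(S)<.26)
        print(n,l,'s',np.percentile(S[m],[.3,99.7]).round(4),[ (np.percentile(W[m&(abs(S-a)<.02),2],96).round(4),np.median(L[m&(abs(S-a)<.02)]).round(4)) for a in (-.2,0,.2)])
reels('8',('top','side','wrist'))
E
```

```text
open t47.7 tcp [0.4664 0.2549 0.0584] F [0.2 0.2 1. ] w0.0939
top 0.045 s [-0.2202  0.2143] [(np.float64(0.093), np.float64(0.0437)), (np.float64(0.0912), np.float64(0.0439)), (np.float64(0.0917), np.float64(0.044))]
top -0.045 s [-0.22    0.2159] [(np.float64(0.0917), np.float64(-0.0457)), (np.float64(0.092), np.float64(-0.0457)), (np.float64(0.0915), np.float64(-0.0454))]
side 0.045 s [-0.2193  0.2168] [(np.float64(0.0916), np.float64(0.0353)), (np.float64(0.0912), np.float64(0.0355)), (np.float64(0.0921), np.float64(0.0346))]
side -0.045 s [-0.2187  0.2175] [(np.float64(0.0917), np.float64(-0.0544)), (np.float64(0.0916), np.float64(-0.0546)), (np.float64(0.0921), np.float64(-0.0551))]
top 362 rect [ 527.6 -117. ] [58.  58.8] circ [ 527.4 -116.4] 30.1 z 0.044 rgb [29. 48. 84.]
side 520 rect [ 528.4 -120.7] [58.9 56.9] circ [ 528.2 -120.3] 30.8 z 0.0457 rgb [27. 46. 95.]
side 646 rect [ 382.5 -192.8] [59.9 57.2] circ [ 383.3 -192.6] 30.8 z 0.0454 rgb [120.5 114.   86.5]
wrist 1628 rect [ 528.8 -116.8] [59.  58.7] circ [ 528.6 -117.1] 30.2 z 0.0444 rgb [ 54.   85.  143.5]
wrist 1427 rect [ 382.4 -189.2] [58.7 58.1] circ [ 383.1 -189.6] 30.3 z 0.0443 rgb [159. 148. 121.]
```

View pics/top8.png

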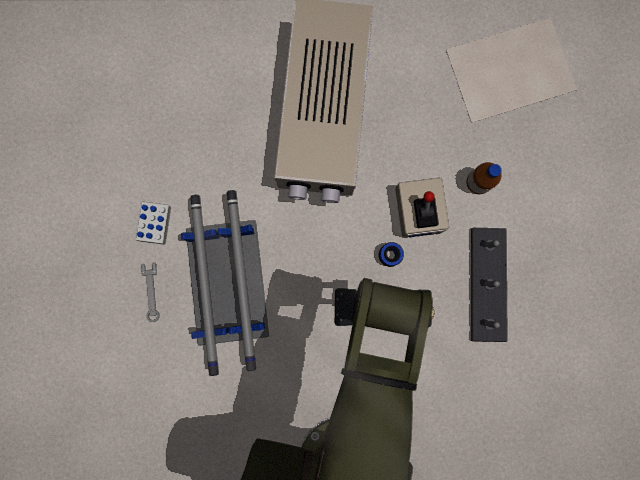

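View pics/wrist8.png

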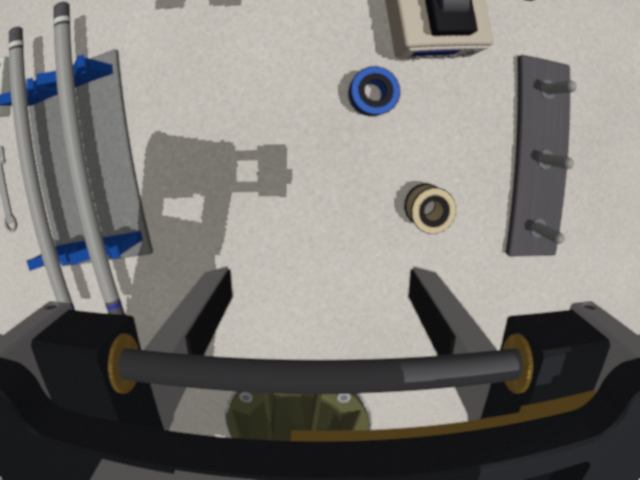

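The top view shows both columns in the blue saddles, at (204,285) and (241,280). The ivory reel is now at (0.383, −0.190) and the blue one at (0.5285, −0.117), both upright. I'll measure the spindles with the wrist camera, then place the ivory reel.

```bash
cat > sp.py <<'E'
from h import *
def spind(s,f):
    W=f(s).reshape(-1,3);out=[]
    for x0 in (.351,.450,.5495):
        m=(abs(W[:,0]-x0)<.03)&(abs(W[:,1]+.366)<.03)&(W[:,2]>.074)&(W[:,2]<.1)
        m2=(abs(W[:,0]-x0)<.03)&(abs(W[:,1]+.366)<.03)&(W[:,2]>.03)&(W[:,2]<.1)
        Q=W[m];out.append(Q.mean(0) if len(Q) else None)
        print(x0,len(Q),Q.mean(0).round(4) if len(Q) else '',W[m2].min(0).round(4),W[m2].max(0).round(4))
    b=W[(W[:,2]>.011)&(W[:,2]<.02)&(abs(W[:,0]-.45)<.16)&(abs(W[:,1]+.366)<.055)]
    if len(b): print('base',cv2.minAreaRect(b[:,:2].astype(np.float32)*1000))
    return out
E
python3 - <<'E'
from sp import *
q=np.array([.36,-.30,.28]);r.goto(q,best(q,np.radians(-1.6)))
for n,f in (('wrist',wcloud),('top',cloud),('side',cloud)):
    s=vision.snapshot(n);save(n+'9',s);print(n);spind(s,f)
E
```

```text
wrist
0.351 155 [ 0.352  -0.3648  0.0777] [ 0.3442 -0.3727  0.0301] [ 0.3601 -0.3569  0.0806]
0.45 167 [ 0.4508 -0.3675  0.078 ] [ 0.4432 -0.3759  0.0303] [ 0.4588 -0.3603  0.0815]
0.5495 154 [ 0.55   -0.3705  0.0779] [ 0.5421 -0.3792  0.0305] [ 0.5588 -0.363   0.0812]
base ((451.4605407714844, -368.19921875), (91.15501403808594, 287.8917236328125), 88.22193145751953)
topTraceback (most recent call last):
  File "<stdin>", line 4, in <module>
  File "sp.py", line 8, in spind
    print(x0,len(Q),Q.mean(0).round(4) if len(Q) else '',W[m2].min(0).round(4),W[m2].max(0).round(4))
                                                         ~~~~~~~~~^^^
    return umr_minimum(a, axis, None, out, keepdims, initial, where)
ValueError: zero-size array to reduction operation minimum which has no identity
```

View pics/wrist9.png

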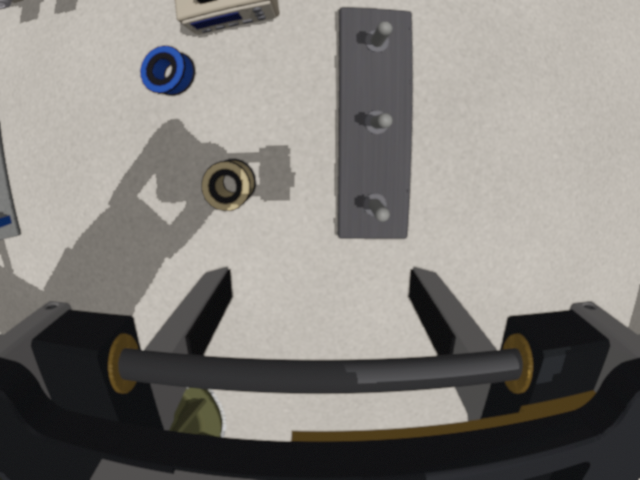

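The wrist camera puts the spindle tips at (0.352,−0.365), (0.451,−0.3675) and (0.550,−0.3705), 80–81 mm high. Now picking the ivory reel.

```bash
cat > reel_do.py <<'E'
from h import *
PS=np.radians(-1.7)
SP={0:np.array([.352,-.365,0]),1:np.array([.451,-.368,0]),2:np.array([.550,-.371,0])}
def pick(c):
    p=np.array([c[0],c[1],.11]);r.goto(p,best(p,PS))
    hit=r.move_linear([c[0],c[1],.006],rate=.12,force_limit=8);print('pick hit',hit);st()
    r.grasp();o=st('grip');assert o['width']>.04
    z=o['ee_pos'][2]
    r.move_linear([c[0],c[1],.15],rate=.2);st('lifted');return z
def place(k,z0):
    s=SP[k];r.move_linear(s+[0,0,.15],rate=.25)
    r.move_linear(s+[0,0,.095+z0],rate=.15)
    hit=r.move_linear(s+[0,0,.018+z0],rate=.06,force_limit=5);print('place hit',hit);o=st()
    return hit
E
python3 - <<'E'
from reel_do import *
z=pick((.3828,-.1895));print('z0',z)
hit=place(0,z)
s=vision.snapshot('side');save('side10',s)
E
```

```text
pick hit False
 t54.0 tcp [ 0.3832 -0.1898  0.0066] F [ 1.  -0.3 -0.3] w0.0938
grip t54.6 tcp [ 0.3829 -0.1895  0.0061] F [ 0.5 -0.3  2.4] w0.0594
lifted t55.5 tcp [ 0.3823 -0.1892  0.1489] F [-0.8 -0.2 -1.5] w0.0591
z0 0.00609971720961117
place hit False
 t58.2 tcp [ 0.3521 -0.3652  0.0244] F [ 0.6 -0.1 -0.5] w0.0598
```

View pics/side10.png

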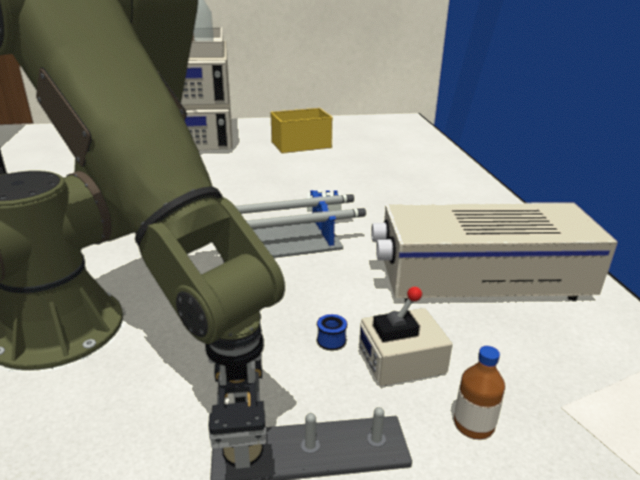

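The ivory reel slid down spindle 0 without contact. I'll release it, re-measure the blue reel, and place that on spindle 2.

Run:
```python
from reel_do import *
from reels import reels
r.gripper_open();p=r.get_obs()['ee_pos'];r.move_linear(p+[0,0,.13],rate=.25)
q=np.array([.43,-.13,.2]);r.goto(q,best(q,PS));st()
reels('11',('wrist','side'))
```

```text
t60.7 tcp [ 0.4298 -0.1307  0.1993] F [0.2 1.  0.1] w0.0940
wrist 2834 rect [ 528.6 -117.6] [58.2 59.3] circ [ 529.  -117.3] 30.3 z 0.0444 rgb [ 53.  87. 142.]
side 525 rect [ 528.  -119.6] [58.7 59.3] circ [ 527.8 -119.2] 31.2 z 0.0457 rgb [ 31.  50. 102.]
```

View pics/side11.png

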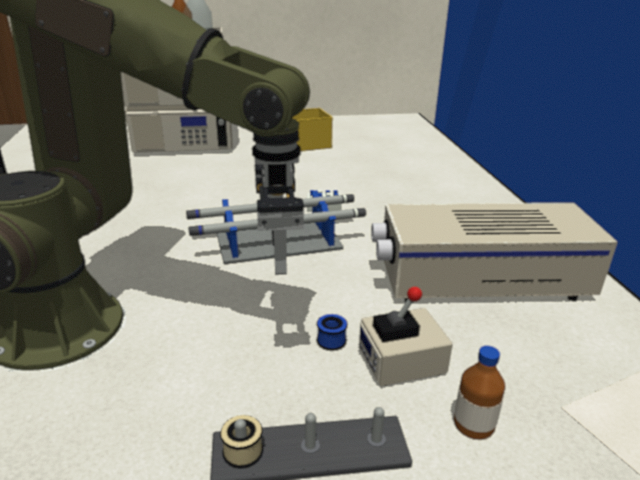

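Ivory is on spindle 0, at (241,440) in the side view, and the blue reel hasn't moved.

Run:
```python
from reel_do import *
z=pick((.5285,-.1173))
place(2,z)
r.gripper_open();p=r.get_obs()['ee_pos'];r.move_linear(p+[0,0,.13],rate=.25)
q=np.array([.36,-.1,.32]);r.goto(q,best(q,PS));r.dwell(.5);st()
for n in ('top','side','wrist'):
    s=vision.snapshot(n);save(n+'12',s);W=(wcloud if n=='wrist' else cloud)(s).reshape(-1,3)
    for k,c in SP.items():
        D=np.hypot(*(W[:,:2]-c[:2]).T);m=(D<.045)&(W[:,2]>.05)&(W[:,2]<.07);Q=W[m]
        if len(Q)>40: print(n,'reel on sp',k,np.median(Q[:,2]).round(4),np.round(cv2.minEnclosingCircle(Q[:,:2].astype(np.float32)*1000)[0],1))
    V=W-RACK;S=V@DR;L=V@NR
    for l in (.045,-.045):
        m=(abs(L-l)<.02)&(V[:,2]>.072)&(V[:,2]<.11)&(abs(S)<.26)
        if m.sum()>100: print(n,'lane',l,np.percentile(S[m],[.3,99.7]).round(4),np.percentile(V[m,2],96).round(4))
```

```text
pick hit False
 t62.4 tcp [ 0.5289 -0.1175  0.0069] F [ 1.4 -0.3  0.4] w0.0941
grip t63.0 tcp [ 0.5285 -0.1173  0.0061] F [-0.6 -0.2  1.2] w0.0591
lifted t63.9 tcp [ 0.5279 -0.1171  0.1487] F [ 0.1 -0.  -1.6] w0.0591
place hit False
 t67.0 tcp [ 0.5502 -0.3712  0.0245] F [ 0.1  0.2 -1.2] w0.0590
 t70.2 tcp [ 0.36   -0.1001  0.32  ] F [-0.1 -0.8  0.3] w0.0940
top reel on sp 0 0.06 [ 352.  -365.2]
top reel on sp 2 0.06 [ 548.9 -370.5]
top lane 0.045 [-0.2205  0.215 ] 0.0919
top lane -0.045 [-0.2202  0.2157] 0.0922
side reel on sp 0 0.0612 [ 352.4 -366.8]
side reel on sp 1 0.0595 [ 449.7 -372.3]
side reel on sp 2 0.0614 [ 550. -373.]
side lane 0.045 [-0.2194  0.2163] 0.0917
side lane -0.045 [-0.2188  0.2173] 0.0918
wrist reel on sp 0 0.0603 [ 353.1 -364.1]
wrist reel on sp 1 0.0607 [ 451.4 -365.4]
wrist reel on sp 2 0.0604 [ 550.2 -371. ]
wrist lane 0.045 [-0.2178  0.2168] 0.0894
wrist lane -0.045 [-0.2171  0.203 ] 0.0894
```

View pics/side12.png

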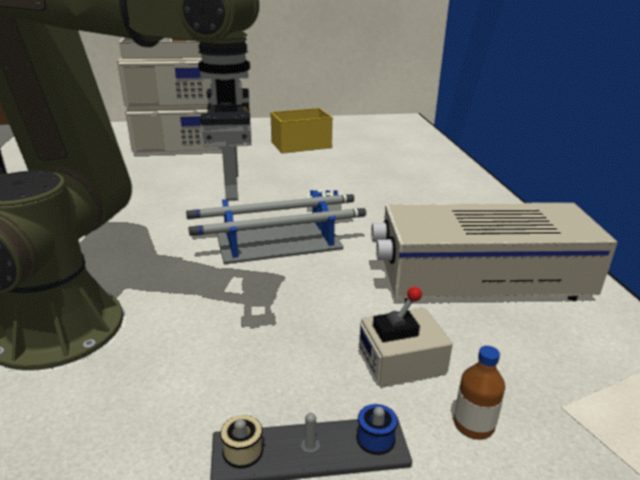

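View pics/top12.png

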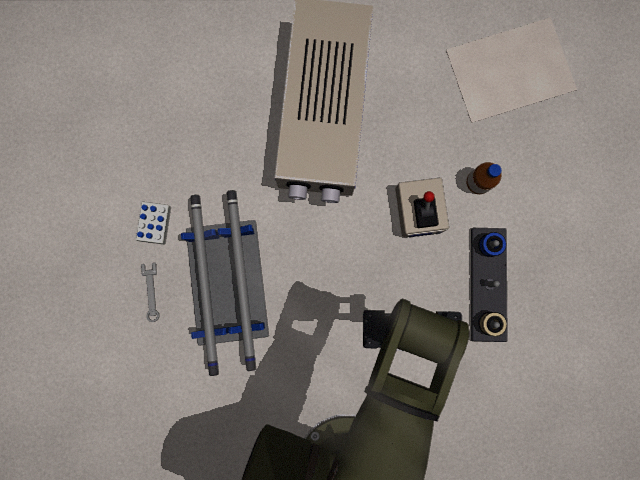

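View pics/wrist12.png

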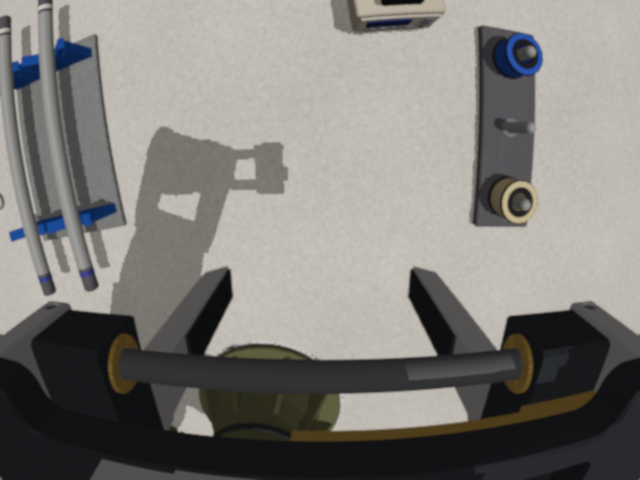

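Run:
```python
from h import *
def ball(s):
    W=cloud(s);I=s['img'].astype(int);m=(I[...,0]>90)&(I[...,0]>2*I[...,1])&(I[...,2]<70)&(abs(W[...,0]-.63)<.09)&(abs(W[...,1]+.2)<.07)&(W[...,2]>.13)
    return m.sum(),W[m].mean(0).round(4)
for n in ('top','side'):
    print(n,ball(dict(np.load(f'pics/{n}0.npz'))),ball(vision.snapshot(n)))
r.finish_job()
```

```text
top (np.int64(67), array([ 0.598 , -0.1995,  0.1598])) (np.int64(67), array([ 0.6527, -0.1927,  0.1585]))
side (np.int64(132), array([ 0.5963, -0.2091,  0.1588])) (np.int64(142), array([ 0.6516, -0.2012,  0.1584]))
the job is handed in; nothing more can be done
```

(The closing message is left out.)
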